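# Snap the missing leg onto the upturned stand

## Task

A small equipment stand lies upside down on the bench with three legs fitted and one stub bare. Take the loose long leg with the hole in its side, turn its hole to the same side as the stub's brass spring button, and slide it down over the stub, so that its edge presses the button in, until the leg sits fully home on the board and the button pops out through the hole; then let go. Leave the loose short leg without a hole standing where it is.

Things in the scene. Friction and masses are not known exactly. Their poses are not given: they have to be found in the camera images.
- leg: Loose long leg: square aluminium tube 38x38 mm outside, 32x32 inside, 110 long, 0.14 kg, standing open end down; on top a round black foot (33 across, 10 high). Origin: centre of the open lower end, z up. Its -x face, at first within 30 deg of facing the robot, has the hole: 18 wide, 22 to 46 mm above the open end. Grip two opposite sides near the top, 80 to 100 mm up.
- stub_foot (a point): Foot of the bare stub, on its axis, on the upper face of the fixed plywood board (200x260 mm), 18 mm over the bench; z up. Stub: dark steel, 28x28 mm, sides along x and y, straight to 53 mm up, then tapering to 8x8 at its tip 75 mm up. The button is on its -x side. Fitted, the leg's origin and axes match this point's. The fitted legs, as tall, are 144 mm off in +x, 204 in +y.
- snap_button (a joint): Brass spring button in the stub, 12 mm wide; nose 30 mm above the board, from there a slope runs up into the stub: the leg's edge coming down on it pushes it in. Value in m: 0 = out (nose 8.5 mm proud of the stub), 0.0085 = flush; under the leg's wall it is about 3 to 8 mm in. Spring 4 N at first, 8 N when flush. Pushing the leg down over it takes about 4 to 10 N, more than the leg's weight.
- short_leg: Loose short leg, the wrong one: same square aluminium tube and black foot but 75 mm long and with no hole. Stands foot up on the bench, at least 100 mm from the long leg (centre to centre). Origin: centre of its lower end, z up. Leave it standing there.
There are look-alikes about, which are no part of the job. What is shaped like the short_leg but green is not meant.

How it is judged (in metres and radians):
On the way:
1. the leg, sliding down over the stub, presses the button in (value of joint snap_button above 0.002 m and horizontal distance between leg and stub_foot below 0.012 m and z of leg in the frame of stub_foot below 0.045 m), for 0.1 s.
At the end, for the whole second after the job is handed in: The long leg stands on the bare stub within 10 mm of its centre, upright within 7 degrees, turned with it within 15 degrees, lower end within 6 mm of the board, at rest; the button is out through the hole (less than 2.5 mm pressed); the short leg still stands within 30 mm of its start (horizontal distance between leg and stub_foot below 0.01 m and z of leg in the frame of stub_foot below 0.006 m and value of joint snap_button below 0.0025 m and angle between leg's own z axis and vertical below 0.12 rad and angle between the x axis of leg and the x axis of stub_foot, either way round below 0.26 rad and linear speed of leg below 0.02 m/s and distance of short_leg from where it was at the start of the episode below 0.03 m and angle between short_leg's own z axis and vertical below 0.15 rad); the robot touches nothing.
It fails at once if the short leg is pushed away or knocked over (distance of short_leg from where it was at the start of the episode above 0.05 m or angle between short_leg's own z axis and vertical above 0.5 rad).
It also fails if it takes over 45 s, if anything falls off the work surface, if the arm or the gripper's body presses on something with over 40 N, if the wrist force passes 120 N, or if a joint passes its speed limit or range.

## Robot

A 7-joint arm with a two-finger parallel gripper is mounted at the origin on a cart in front of the work surface, level with it; the furniture and walls round the work are solid. World frame = base frame: x ahead of the robot, y to its left, z up, the work surface at z = 0. Lengths are in mm, angles in rad, forces in N, time in s.
With the tool pointing down it reaches from about 425 to 950 mm from the base axis. Payload 16.7 kg.
Tool frame: the origin (TCP) lies on the front face of the gripper's body, between the roots of the fingers; the fingertips stand 97 mm ahead of it and the grasp point (between the pads) lies 78 mm ahead of it; y points along the fingers, x is the direction in which the jaws open and shut, and the axes are right-handed (so a half turn about y gives the same grasp; the last joint's range is limited). The gripper opens to 94 mm and grips with 3 to 60 N. Pads are 16 mm wide; open, the fingers measure 119 mm over their backs; the gripper's body (75 mm by 177 mm) begins 78 mm behind the grasp point.
Start: joints at [0.961, 0.426, 0.074, 1.606, -0.034, 1.111, -0.067], TCP at [300.113, -604.577, 302.667] pointing down, gripper open.
Joint ranges: [-2.85, 2.85], [-0.5, 2.14], [-1.23, 1.37], [0.21, 2.46], [-1.02, 4.16], [0.16, 2.05], [-2.73, 2.73]. Speed limits (rad/s): [1.89, 1.89, 2.39, 2.39, 3.01, 3.01, 3.01].

## Interface

Orientations are given as a rotation vector (axis times angle).
In Python, from station import robot gives the robot as it stands.
- The arm moves only by the shell command python3 -m pendant 'ROWS' [FORCE]. ROWS is a JSON object of lists of equal length, an entry for each row: "fingers": the gripper command: -1 is shut, 1 is fully open, values between are in proportion; "translation": the shift along the tool's x, y, z in cm, a list of three; "turn": the turn about the tool's y in degrees. In form: {"fingers": [fingers, ...], "translation": [[tx, ty, tz], ...], "turn": [turn, ...]}. A call has 1 to 20 rows; each row shifts and turns the commanded pose from where the row before left it, along the tool's axes as they then stand; what a row does not reach is not made up. A row lasts 1/12 s, in which the tool goes at most 41.7 mm and 7.16 degrees, less where a joint would pass 70% of its speed; a pose out of reach is approached as far as the arm can. A call with a gripper value outside its range is refused whole. The fingers move at their own pace and stop on an object; FORCE is the grip in N (left out, the last holds). Time passes only in rows, so rows that do not move let the fingers close. It gives the time, the measured TCP pose, the force and the opening at its end, in the units of the state.
- robot.read_state(): the state, without advancing time (a new reading comes with each control period).
- robot.capture(name): name is "side" or "top" or "wrist"; returns a dict with "img" (420x560x3 uint8, blue, green, red), "range_z" (420x560 float32, mm along the optical axis (not along the pixel's ray), 0 where there is no reading), "fx", "fy", "cx", "cy" (pixels), "R" (3x3) and "t" (3): a world point X has camera coordinates R X + t. Camera axes: x right, y down, z forward; pixel columns grow to the right and rows downward; lengths in mm; the calibration is good to about 2 mm. The wrist camera is an equidistant fisheye: a pixel r from the principal point sees the ray r / f radians off the axis. A picture is of the moment at which its call begins.
- robot.job_done(): hands the job in, once; it reports no verdict.
The state is a dict: "clock": time; "joints": joint angles; "qd": joint speeds; "tau": joint torques, N m; "tcp_pos": TCP position; "ee_rot": TCP orientation; "wrist_force": force on the tool from outside, world axes, zero at the start; "torque": the same for the moment, N m; "gripper_width": finger opening in mm.
Only numpy, scipy, OpenCV 4.12 (cv2) and the standard library are available. Lean on these libraries where they do the work, as an engineer would, in place of code of your own. Each camera call takes 0.05 s, during which the arm holds its last target. There are 200 camera calls.

## Working session

There is one attempt and no reset: what is moved stays moved. The work goes in short steps, Python scripts to look and compute and a shell command to move; the robot and the scene stay as the last step left them, time stands still between calls to the robot, and variables do not carry over. Pictures are saved under pics/ and viewed, about 8 in all and at most 12, crops included, and the job is handed in when it is done.

```bash
mkdir -p pics; ls; cat > h.py <<'E'
import numpy as np, cv2
from station import robot
from scipy.spatial.transform import Rotation as Rn
def cap(n):
    c=robot.capture(n); c['R']=np.array(c['R']).reshape(3,3); c['t']=np.array(c['t']); np.savez('last_'+n,**c); return c
def load(n): return {k:v for k,v in np.load('last_'+n+'.npz').items()}
def pts(c):
    z=c['range_z'].astype(float); v,u=np.indices(z.shape)
    P=np.stack([(u-c['cx'])/c['fx']*z,(v-c['cy'])/c['fy']*z,z],-1)
    return (P-c['t'])@c['R']
def plane(c,u,v,z):
    d=c['R'].T@np.array([(u-c['cx'])/c['fx'],(v-c['cy'])/c['fy'],1]); o=-c['R'].T@c['t']
    return o+d*(z-o[2])/d[2]
E
python3 - <<'E'
from h import *
for n in ('side','top'):
    c=cap(n); cv2.imwrite(f'pics/{n}0.png',c['img']); print(n,c['fx'],c['cx'],c['cy'],-c['R'].T@c['t'])
s=robot.read_state(); print(s)
E
```

```text
pics
side 486.28278742773693 275.9485551916353 209.92252365695202 [541.55836134 609.02503478 390.82583261]
top 489.71628836064826 280.2012496108009 217.0536775254973 [ 362.23941087 -177.72857995  966.83410602]
{'clock': 0.1, 'joints': array([ 0.96052603,  0.42668369,  0.07386525,  1.60656249, -0.03407881,
        1.11082574, -0.06712443]), 'qd': array([ 0.00116104, -0.00198428, -0.00028201, -0.00164934, -0.00083474,
       -0.00195062,  0.00165727]), 'tau': array([ 5.53466714e-03, -9.37478471e+01,  3.67542274e+00, -4.55053389e+01,
       -4.86567034e-02,  1.67102896e-02, -1.08707957e-04]), 'tcp_pos': array([ 299.96593404, -604.3493381 ,  302.02786534]), 'ee_rot': array([-1.39205252,  0.86433315, -0.86254574]), 'wrist_force': array([ 0.03099949,  0.15900026, -0.7920581 ]), 'torque': array([-0.01289522,  0.0108789 , -0.00684695]), 'gripper_width': 94.47704540236396}
```

View pics/side0.png

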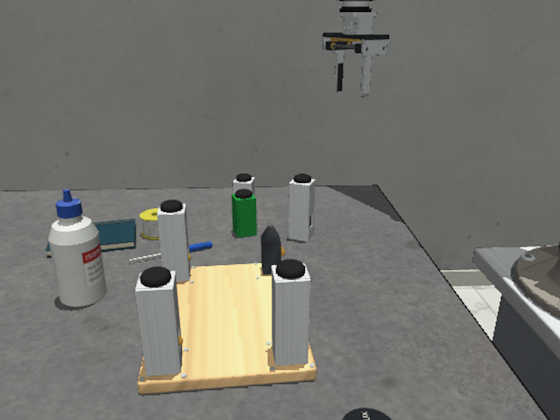

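View pics/top0.png

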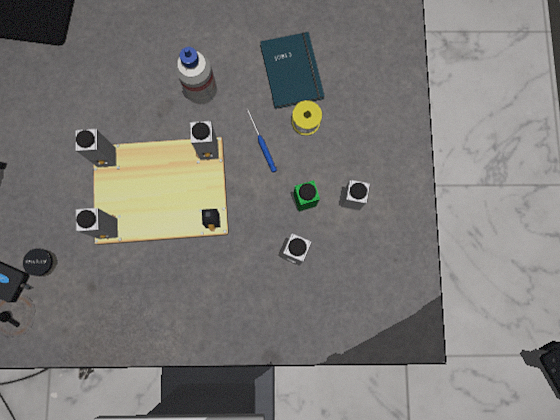

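Side view: the candidates are a white leg at (302,207), a white leg mostly hidden at (244,183), a green one at (244,214) and three fitted legs at (160,320), (290,315) and (173,240). The bare stub is at (270,250), with brass at (283,252). 
Top view: the same items are at (297,247), (357,190) and (307,192), and the stub is at (210,217) with its button at (211,227), towards the robot. 
I choose the white leg at side (302,207) / top (297,247) as the long leg, because a hole is visible low on it. I'll measure it and check it in a crop.

```bash
python3 - <<'E'
from h import *
c=load('top'); P=pts(c); img=c['img']
def foot(u,v,name,r=22):
    p=P[v-r:v+r,u-r:u+r].reshape(-1,3); h=p[p[:,2]>25]; zt=np.percentile(h[:,2],98)
    sel=h[h[:,2]>zt-5]; print(name,'ztop',zt.round(1),'topc',((sel.min(0)+sel.max(0))/2).round(1),len(sel))
    body=h[(h[:,2]<zt-7)&(h[:,2]>zt-17)]
    al=h[h[:,2]>zt-14]; rect=cv2.minAreaRect(al[:,:2].astype(np.float32)); print('   rect',np.round(rect[0],1),np.round(rect[1],1),round(rect[2],1))
for a in [(297,247,'long'),(357,190,'short'),(307,192,'green'),(201,131,'f1'),(87,138,'f2'),(87,218,'f3'),(210,214,'stub')]: foot(*a)
# board corners by colour
hsv=cv2.cvtColor(img,cv2.COLOR_BGR2HSV); m=cv2.inRange(hsv,(15,50,120),(35,255,255)); m[:,240:]=0
cn=max(cv2.findContours(m,0,2)[0],key=cv2.contourArea); b=cv2.boxPoints(cv2.minAreaRect(cn)); print('board',[plane(c,*q,18)[:2].round(1) for q in b])
s=robot.read_state(); print(Rn.from_rotvec(s['ee_rot']).as_matrix().round(3))
sd=load('side')['img']; 
a=cv2.resize(sd[165:285,220:330],None,fx=4,fy=4,interpolation=cv2.INTER_CUBIC)[:480]
t=cv2.resize(img[170:280,190:290],None,fx=3.2,fy=3.2); t2=cv2.resize(img[170:280,270:380],None,fx=3.2,fy=3.2)
a=cv2.resize(a,(323,352)); cv2.imwrite('pics/crop1.png',np.hstack([a[:, :],t2,])); 
E
```

```text
long ztop 122.8 topc [ 415.  -207.   542.3] 208
   rect [ 416.1 -204.8] [ 37.5 120.5] 66.4
short ztop 87.3 topc [ 469.2 -265.6  524.6] 182
   rect [ 465.1 -274.5] [ 47.1 278.5] 56.4
green ztop 87.2 topc [ 468.5 -218.4  524.5] 193
   rect [ 470.5 -224.5] [ 48.4 230.9] 78.5
f1 ztop 140.5 topc [ 518.  -107.2  551.2] 198
   rect [ 517.9 -100.3] [344.8  44.6] 19.1
f2 ztop 139.7 topc [511.1  -5.4 550.8] 221
   rect [522.1 -10.9] [459.3  50.9] 52.5
f3 ztop 140.0 topc [439.3 -10.7 550.9] 230
   rect [447.5 -10.6] [372.3  46.9] 70.2
stub ztop 94.6 topc [ 441.8 -116.8  528.2] 41
   rect [ 441.3 -111.4] [205.3  22.7] 33.7
board [array([671.9, 191.8]), array([690.5, -76.6]), array([489.9, -92.2]), array([473.4, 167.3])]
[[ 0.445 -0.001  0.896]
 [-0.896  0.001  0.445]
 [-0.001 -1.    -0.   ]]
```

View pics/crop1.png

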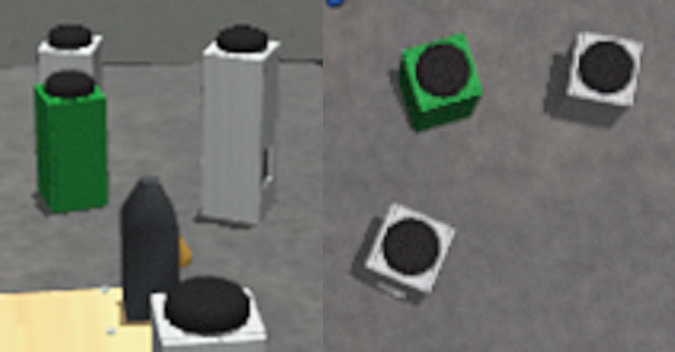

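Left crop: the long leg at (237,130) has the hole slot low on its right (robot-facing) side at (267,165). The short leg stands behind the green one. 
Right crop: the hole patch is at (392,290) on the lower-left face of the long leg, so the choice holds. I'll now measure with invalid depth filtered out and the black feet as targets.

```bash
python3 - <<'E'
from h import *
T=load('top'); S=load('side')
def white(u,v,z,r=20):
    # foot: dark blob, in top view; square: bright top ring by depth
    P=pts(T)[v-r:v+r,u-r:u+r]; ok=T['range_z'][v-r:v+r,u-r:u+r]>0
    im=T['img'][v-r:v+r,u-r:u+r].max(-1)
    m=((im<70)&ok&(P[...,2]>z-6)).astype(np.uint8); y,x=np.nonzero(m)
    (cx,cy),rad=cv2.minEnclosingCircle(np.stack([x,y],1).astype(np.float32))
    q=plane(T,u-r+cx,v-r+cy,z)
    al=(ok&(P[...,2]>z-18)&(P[...,2]<z+8)); yy,xx=np.nonzero(al)
    pl=np.array([plane(T,u-r+a,v-r+b,z-10)[:2] for a,b in zip(xx,yy)],np.float32)
    return q[:2].round(1),round(rad,1),[np.round(k,1) for k in cv2.minAreaRect(pl)]
for n,u,v,z in [('long',297,247,120),('short',357,190,85),('green',307,192,85),('f1',201,131,138),('f2',87,138,138),('f3',87,218,138)]: print(n,*white(u,v,z))
P=pts(T); r=16;u,v=210,214
z=np.where(T['range_z']>0,P[...,2],0)[v-r:v+r,u-r:u+r]; y,x=np.nonzero(z>88); print('stub tip',plane(T,u-r+x.mean(),v-r+y.mean(),93),len(x), z.max())
# side view midlines
for n,(v0,v1,u0,u1),zz in [('long foot',(172,183,285,320),0),('stub',(224,262,255,284),0)]:
    im=S['img'][v0:v1,u0:u1].max(-1); m=im<75
    for k in range(0,v1-v0,4):
        xs=np.nonzero(m[k])[0]
        if len(xs): print(n,v0+k,u0+xs.min(),u0+xs.max(), end=' | ')
    print()
for n,X in [('long',(415,-207,120)),('stubtip',(442,-115,93)),('stub mid',(442,-115,60))]:
    c=S['R']@np.array(X)+S['t']; print(n,S['fx']*c[0]/c[2]+S['cx'],S['fy']*c[1]/c[2]+S['cy'])
E
```

```text
long [ 453.9 -220.5] 8.8 [array([ 453.5, -221.2]), array([37.7, 38.5]), np.float64(66.3)]
short [ 560.9 -336.6] 8.2 [array([ 561.1, -337.7]), array([38.7, 39.6]), np.float64(78.6)]
green [ 559.6 -242.2] 8.3 [array([ 559.8, -243. ]), array([39. , 38.6]), np.float64(16.3)]
f1 [659.2 -51.8] 8.7 [array([658.9, -51.7]), array([41.4, 38.1]), np.float64(4.7)]
f2 [645.1 150.7] 8.9 [array([644.9, 150. ]), array([41.2, 38.8]), np.float64(3.5)]
f3 [501.9 139.8] 9.5 [array([502.3, 140.2]), array([39.1, 41. ]), np.float64(3.5)]
stub tip [515.73259581 -61.5660421   93.        ] 47 94.78242780883774
long foot 176 295 310 | long foot 180 294 310 | 
stub 228 266 274 | stub 232 264 276 | stub 236 261 278 | stub 240 261 279 | stub 244 261 280 | stub 248 261 280 | stub 252 261 280 | stub 256 261 280 | stub 260 261 283 | 
long 325.4523184091206 177.65651247817013
stubtip 316.24259635709126 211.6241295736168
stub mid 315.60519033206 230.21513827338686
```

Long leg is at (454,-221) with yaw -23.7°. The stub is at about (516,-62.5) with yaw +4.1°. The tip reading and the extrapolation from the fitted legs agree within 2 mm. I'll grip the leg's y faces.

```bash
python3 -m pendant '{"fingers":[1,1,1,1,1,1,1,1,1,1,1,1,1,1,1,1,1,1,1,1],"translation":[[-2.29,0,2.57],[-2.29,0,2.57],[-2.29,0,2.57],[-2.29,0,2.57],[-2.29,0,2.57],[-2.29,0,2.57],[-2.29,0,2.57],[-2.29,0,2.57],[-2.29,0,2.57],[-2.29,0,2.57],[-2.29,0,2.57],[-2.29,0,2.57],[0,0,0],[0,0,0],[0,0,0],[0,0,0],[0,0,0],[0,0,0],[0,0,0],[0,0,0]],"turn":[0,0,0,0,0,0,0,0,0,0,0,0,7.15,7.15,7.15,7.15,7.15,7.15,7.15,0]}'
cat >> h.py <<'E'
def rel(target,yawx,z):
    """moves in cm along tool axes to reach TCP at target xy,z ; turn to bring tool x to yawx (deg)"""
    s=robot.read_state(); R=Rn.from_rotvec(s['ee_rot']).as_matrix()
    d=R.T@(np.array([*target,z])-s['tcp_pos'])/10; y=np.degrees(np.arctan2(R[1,0],R[0,0]))
    print('move cm',d.round(2),'turn',round(-((yawx-y+180)%360-180),2),'tilt',R[:,1].round(4),'tcp',s['tcp_pos'].round(1),'F',s['wrist_force'].round(1),'w',round(s['gripper_width'],1),'t',s['clock'])
E
python3 -c "
from h import *
rel((453.7,-221),-113.7,168)
c=cap('wrist'); cv2.imwrite('pics/w1.png',c['img']); print(c['fx'],c['cx'],c['cy'],c['R'].round(3),-c['R'].T@c['t'])"
```

```text
clock: 1.77
tcp_pos: [454.0, -221.2, 302.5]
ee_rot: [-0.981, 1.512, -1.511]
wrist_force: [-0.6, -0.2, 0.2]
gripper_width: 93.8
move cm [-1.000e-02  1.345e+01 -3.000e-02] turn -0.34 tilt [-5.e-04  2.e-04 -1.e+00] tcp [ 454.  -221.2  302.5] F [-0.6 -0.2  0.2] w 93.8 t 1.7667
325.19226210127806 275.0710710776778 211.32553741682773 [[-0.407 -0.913 -0.001]
 [-0.889  0.396  0.229]
 [-0.209  0.094 -0.973]] [ 513.46785582 -247.35066818  382.94275965]
```

View pics/w1.png

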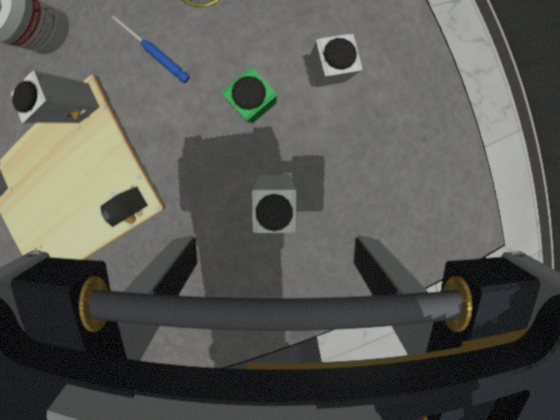

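The wrist view shows the long leg's foot at (275,212), midway between the fingers (190 and 360), with its sides square to the jaws. The ray puts it at about (456,-222), which agrees. I'll descend and grip.

```bash
python3 -m pendant '{"fingers":[1,1,1,1,1,1,1,-1,-1,-1,-1,-1,-1,-1,-1,-1,-1,-1],"translation":[[0,2.2,0.03],[0,2.2,0.03],[0,2.2,0.03],[0,2.2,0.03],[0,2.2,0.03],[0,2.4,0],[0,0,0],[0,0,0],[0,0,0],[0,0,0],[0,0,0],[0,0,0],[0,0,0],[0,0,0],[0,0,0],[0,0,0],[0,0,0],[0,0,0]],"turn":[0,0,0,0,0,0,0,0,0,0,0,0,0,0,0,0,0,0]}' 40
python3 -c "
from h import *
rel((516,-62.5),-85.9,290)"
```

```text
clock: 3.32
tcp_pos: [455.6, -221.9, 168.7]
ee_rot: [-0.985, 1.506, -1.506]
wrist_force: [0.3, -0.2, 1.6]
gripper_width: 37.5
move cm [-17.03 -12.12  -0.86] turn -27.75 tilt [ 0.e+00  1.e-04 -1.e+00] tcp [ 455.6 -221.9  168.7] F [ 0.3 -0.2  1.6] w 37.5 t 3.3167
```

```bash
python3 -m pendant '{"fingers":[-1,-1,-1,-1,-1,-1,-1,-1,-1,-1,-1,-1,-1,-1,-1,-1,-1,-1,-1,-1],"translation":[[0,-2.02,0],[0,-2.02,0],[0,-2.02,0],[0,-2.02,0],[0,-2.02,0],[0,-2.02,0],[-2.13,0,-0.11],[-2.13,0,-0.11],[-2.13,0,-0.11],[-2.13,0,-0.11],[-2.13,0,-0.11],[-2.13,0,-0.11],[-2.13,0,-0.11],[-2.13,0,-0.11],[0,0,0],[0,0,0],[0,0,0],[0,0,0],[0,0,0],[0,0,0]],"turn":[0,0,0,0,0,0,0,0,0,0,0,0,0,0,-6.94,-6.94,-6.94,-6.94,0,0]}'
python3 - <<'E'
from h import *
rel((516,-62.5),-85.9,290)
S=cap('side'); W=cap('wrist'); T=cap('top')
a=cv2.resize(S['img'][80:290,180:360],None,fx=2.4,fy=2.4)
w=W['img'][100:310,180:370]; w=cv2.resize(w,(456,504))
cv2.imwrite('pics/c2.png',np.hstack([a[:504,:340],w]))
for n,X in [('stubtip',(516,-62.5,93)),('stub mid',(516,-62.5,60)),('leg low',(516,-62.5,125)),('leg hi',(516,-62.5,180))]:
    c=S['R']@np.array(X)+S['t']; print(n,S['fx']*c[0]/c[2]+S['cx'],S['fy']*c[1]/c[2]+S['cy'])
for r in range(110,262,8):
    row=S['img'][r,240:310].astype(int).max(-1); print(r,'br',*(lambda i:(i.min()+240,i.max()+240) if len(i) else ())(np.nonzero(row>150)[0]),'dk',*(lambda i:(i.min()+240,i.max()+240) if len(i) else ())(np.nonzero(row<75)[0]))
E
```

```text
clock: 4.98
tcp_pos: [515.7, -62.4, 289.7]
ee_rot: [-1.241, 1.16, -1.159]
wrist_force: [0.0, -0.6, -0.5]
gripper_width: 37.7
move cm [ 0.01 -0.03  0.03] turn -0.23 tilt [-5.e-04  2.e-04 -1.e+00] tcp [515.7 -62.4 289.7] F [ 0.  -0.6 -0.5] w 37.7 t 4.9833
stubtip 271.79431375707554 225.61734030316413
stub mid 271.8499272890667 245.26662783001217
leg low 271.7385640712688 205.91994711976366
leg hi 271.6382852201413 170.4895777812761
110 br dk
118 br dk 266 266
126 br dk 266 266
134 br dk 261 283
142 br dk
150 br dk
158 br dk
166 br dk
174 br dk 240 259
182 br 240 251 dk
190 br dk 240 249
198 br 251 251 dk 241 245
206 br dk
214 br dk
222 br dk
230 br dk 265 275
238 br dk 261 279
246 br dk 261 280
254 br dk 261 280
```

View pics/c2.png

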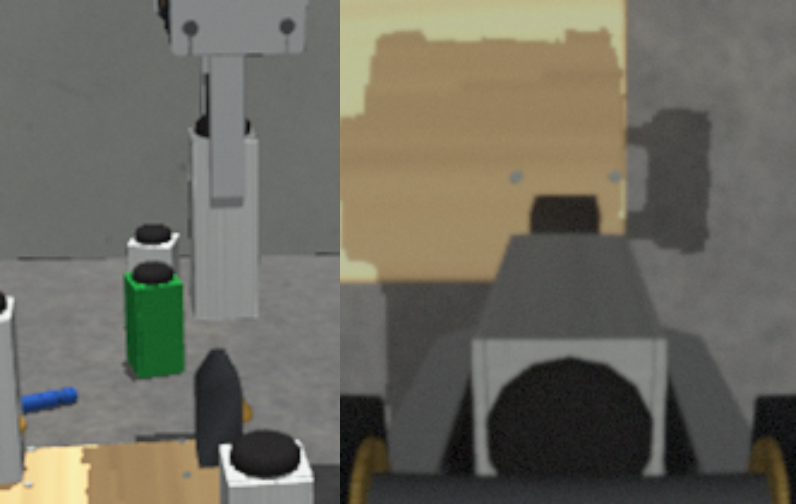

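The crop's left half (side view) shows the leg at crop columns 191–258, its lower end about 2 px to the right of the stub's axis. That means the leg is about 3 mm too near the robot. The right half (wrist view) shows the stub at 564 and the leg at 569, so sideways is within about 1.5 mm. I'll measure the leg's edges numerically.

```bash
python3 - <<'E'
from h import *
S=load('side'); g=cv2.cvtColor(S['img'],cv2.COLOR_BGR2GRAY).astype(float)
for n,r0,r1 in [('leg',194,208),('stub',242,256)]:
    d=np.abs(np.gradient(cv2.GaussianBlur(g,(3,3),0)[r0:r1].mean(0))); 
    L=250+d[250:269].argmax(); Rr=272+d[272:294].argmax()
    sub=lambda i:i+(d[i+1]-d[i-1])/(2*(2*d[i]-d[i+1]-d[i-1])); print(n,sub(L),sub(Rr),(sub(L)+sub(Rr))/2)
W=load('wrist'); g=cv2.cvtColor(W['img'],cv2.COLOR_BGR2GRAY).astype(float)
m=g[184:194,255:295].mean(0); i=np.nonzero(m<60)[0]+255; print('wrist stub',i.min(),i.max())
for X in [(516,-62.5,125),(513,-62.5,125)]:
    c=S['R']@np.array(X)+S['t']; print(S['fx']*c[0]/c[2]+S['cx'])
E
```

```text
leg 261.11520467836255 287.1320324379118 274.1236185581372
stub 260.7495126705653 280.6904836437627 270.719998157164
wrist stub 260 286
271.7385640712688
273.7555395827521
```

The leg needs about +4 mm in x (tool z). I'll correct that, lower it to just above the tip, and look again.

```bash
python3 -m pendant '{"fingers":[-1,-1,-1,-1,-1],"translation":[[-0.1,0,0.4],[0,1,0],[0,1,0],[0,0.6,0],[0,0,0]],"turn":[0,0,0,0,0]}'
python3 - <<'E'
from h import *
rel((520,-61),-85.9,186.7)
S=cap('side'); g=cv2.cvtColor(S['img'],cv2.COLOR_BGR2GRAY).astype(float)
for n,r0,r1 in [('leg',204,220),('stub',242,256)]:
    p=cv2.GaussianBlur(g,(3,3),0)[r0:r1].mean(0); print(n,dict(zip(range(254,294),p[254:294].astype(int))))
cv2.imwrite('pics/s3.png',cv2.resize(S['img'][130:280,220:330],None,fx=4,fy=4))
E
```

```text
clock: 5.55
tcp_pos: [518.9, -61.0, 261.8]
ee_rot: [-1.244, 1.159, -1.155]
wrist_force: [0.6, 0.5, -1.3]
gripper_width: 37.6
move cm [0.01 7.51 0.13] turn -0.0 tilt [-3.e-03  3.e-04 -1.e+00] tcp [518.9 -61.  261.8] F [ 0.6  0.5 -1.3] w 37.6 t 5.55
leg {254: np.int64(65), 255: np.int64(73), 256: np.int64(95), 257: np.int64(107), 258: np.int64(108), 259: np.int64(122), 260: np.int64(137), 261: np.int64(141), 262: np.int64(141), 263: np.int64(141), 264: np.int64(140), 265: np.int64(139), 266: np.int64(139), 267: np.int64(139), 268: np.int64(140), 269: np.int64(141), 270: np.int64(141), 271: np.int64(140), 272: np.int64(139), 273: np.int64(140), 274: np.int64(141), 275: np.int64(141), 276: np.int64(141), 277: np.int64(140), 278: np.int64(141), 279: np.int64(142), 280: np.int64(142), 281: np.int64(142), 282: np.int64(142), 283: np.int64(140), 284: np.int64(136), 285: np.int64(125), 286: np.int64(118), 287: np.int64(120), 288: np.int64(122), 289: np.int64(121), 290: np.int64(121), 291: np.int64(121), 292: np.int64(121), 293: np.int64(122)}
stub {254: np.int64(124), 255: np.int64(124), 256: np.int64(124), 257: np.int64(125), 258: np.int64(126), 259: np.int64(123), 260: np.int64(105), 261: np.int64(70), 262: np.int64(42), 263: np.int64(35), 264: np.int64(37), 265: np.int64(38), 266: np.int64(39), 267: np.int64(40), 268: np.int64(41), 269: np.int64(42), 270: np.int64(42), 271: np.int64(43), 272: np.int64(44), 273: np.int64(45), 274: np.int64(46), 275: np.int64(47), 276: np.int64(46), 277: np.int64(46), 278: np.int64(45), 279: np.int64(47), 280: np.int64(61), 281: np.int64(88), 282: np.int64(108), 283: np.int64(112), 284: np.int64(113), 285: np.int64(117), 286: np.int64(121), 287: np.int64(123), 288: np.int64(125), 289: np.int64(126), 290: np.int64(126), 291: np.int64(125), 292: np.int64(124), 293: np.int64(122)}
```

View pics/s3.png

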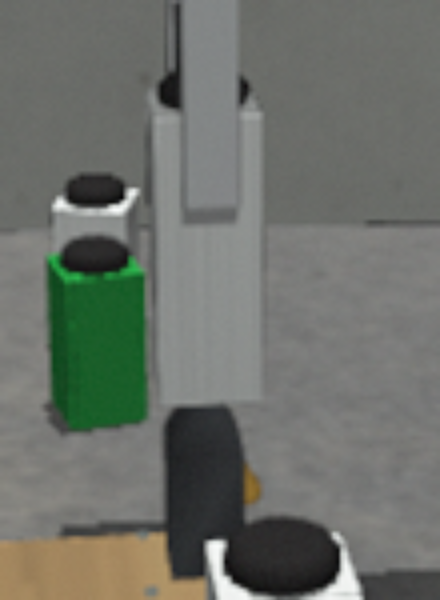

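The leg's edges are at 258.5–285 and the stub's at 261–281, so the leg is still about 1 px to the right. I'll add 1.5 mm and lower it over the taper.

```bash
python3 -m pendant '{"fingers":[-1,-1,-1,-1,-1,-1,-1,-1],"translation":[[0,0,0.15],[0,0.5,0],[0,0.5,0],[0,0.5,0],[0,0.5,0],[0,0.5,0],[0,0.3,0],[0,0,0]],"turn":[0,0,0,0,0,0,0,0]}'
python3 -c "
from h import *
rel((520.4,-61),-85.9,186.7)"
```

```text
clock: 6.27
tcp_pos: [521.0, -60.9, 235.1]
ee_rot: [-1.243, 1.157, -1.156]
wrist_force: [0.3, -0.0, -2.0]
gripper_width: 37.7
move cm [ 0.01  4.84 -0.05] turn 0.01 tilt [-1.1e-03  2.0e-04 -1.0e+00] tcp [521.  -60.9 235.1] F [ 0.3 -0.  -2. ] w 37.7 t 6.2667
```

```bash
python3 -m pendant '{"fingers":[-1,-1,-1,-1,-1,-1,-1],"translation":[[0,0.4,0],[0,0.4,0],[0,0.4,0],[0,0.4,0],[0,0.4,0],[0,0.4,0],[0,0,0]],"turn":[0,0,0,0,0,0,0]}'
python3 -c "
from h import *
rel((520.4,-61),-85.9,186.7)"
```

```text
clock: 6.85
tcp_pos: [519.9, -61.0, 210.4]
ee_rot: [-1.245, 1.159, -1.155]
wrist_force: [-7.5, -0.1, -3.5]
gripper_width: 37.7
move cm [0.   2.37 0.06] turn 0.0 tilt [-0.0035  0.     -1.    ] tcp [519.9 -61.  210.4] F [-7.5 -0.1 -3.5] w 37.7 t 6.85
```

The -7.5 N in x is the pressed button's spring. I'll continue down to the board.

```bash
python3 -m pendant '{"fingers":[-1,-1,-1,-1,-1,-1,-1,-1],"translation":[[0,0.4,0],[0,0.4,0],[0,0.4,0],[0,0.4,0],[0,0.4,0],[0,0.37,0],[0,0,0],[0,0,0]],"turn":[0,0,0,0,0,0,0,0]}'
python3 - <<'E'
from h import *
rel((520.4,-61),-85.9,186.7)
S=cap('side'); T=cap('top')
cv2.imwrite('pics/s4.png',np.hstack([cv2.resize(S['img'][170:300,220:320],(400,520)),cv2.resize(T['img'][160:290,160:260],(400,520))]))
E
```

```text
clock: 7.52
tcp_pos: [521.6, -60.8, 188.1]
ee_rot: [-1.242, 1.156, -1.156]
wrist_force: [-0.1, -0.0, -1.0]
gripper_width: 37.9
move cm [ 0.01  0.14 -0.12] turn 0.01 tilt [ 5.e-04  2.e-04 -1.e+00] tcp [521.6 -60.8 188.1] F [-0.1 -0.  -1. ] w 37.9 t 7.5167
```

View pics/s4.png

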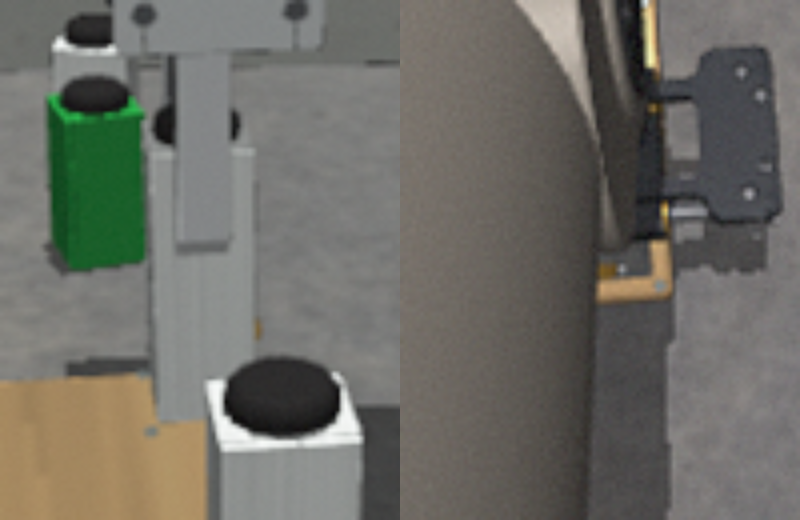

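The side crop shows the brass button poking out of the leg's robot-facing side at (258,330), and the lower end at the board. The wrist carries no upward load yet, so I'll push down a little further to be sure it's home.

```bash
python3 -m pendant '{"fingers":[-1,-1,-1,-1],"translation":[[0,0.15,0],[0,0.15,0],[0,0,0],[0,0,0]],"turn":[0,0,0,0]}'
```

```text
clock: 7.95
tcp_pos: [522.0, -60.9, 186.7]
ee_rot: [-1.241, 1.155, -1.157]
wrist_force: [-6.7, 0.4, 22.9]
gripper_width: 37.8
```

The 23 N upward reaction at z=186.7 matches the expected home height, so the leg is seated. I'll release and retreat straight up, then aside.

```bash
python3 -m pendant '{"fingers":[-1,1,1,1,1,1,1,1,1,1,1,1,1,1,1,1,1,1,1,1],"translation":[[0,-0.2,0],[0,0,0],[0,0,0],[0,0,0],[0,0,0],[0,0,0],[0,0,0],[0,0,0],[0,-2,0],[0,-2.5,0],[0,-2.5,0],[0,-2.5,0],[0,-2.5,0],[3,0,0],[3,0,0],[3,0,0],[3,0,0],[3,0,0],[3,0,0],[0,0,0]],"turn":[0,0,0,0,0,0,0,0,0,0,0,0,0,0,0,0,0,0,0,0]}'
python3 - <<'E'
from h import *
rel((520.4,-61),-85.9,300)
S=cap('side'); T=cap('top')
cv2.imwrite('pics/s5.png',np.hstack([cv2.resize(S['img'][170:300,220:320],(400,520)),cv2.resize(T['img'][120:250,160:260],(400,520))]))
P=pts(T)
for n,u,v,r,z in [('fitted',205,212,22,138),('short',357,190,20,85)]:
    im=T['img'][v-r:v+r,u-r:u+r]; q=P[v-r:v+r,u-r:u+r,2]; ok=T['range_z'][v-r:v+r,u-r:u+r]>0
    y,x=np.nonzero((im.max(-1)<70)&ok&(q>z-6)&(q<z+8)); 
    if len(x): print(n,plane(T,u-r+x.mean(),v-r+y.mean(),z).round(1),len(x),'ztop',np.median(q[y,x]).round(1))
    y,x=np.nonzero(ok&(q>z-18)&(q<z+8)); print(cv2.minAreaRect(np.array([plane(T,u-r+a,v-r+b,z-10)[:2] for a,b in zip(x,y)],np.float32)))
E
```

```text
clock: 9.62
tcp_pos: [533.3, -246.4, 306.9]
ee_rot: [-1.241, 1.16, -1.162]
wrist_force: [-0.7, -0.1, -0.7]
gripper_width: 94.0
move cm [-18.59   0.65  -0.07] turn -0.34 tilt [-5.0e-04 -1.8e-03 -1.0e+00] tcp [ 533.3 -246.4  306.9] F [-0.7 -0.1 -0.7] w 94.0 t 9.6167
fitted [517.2 -61.8 138. ] 249 ztop 137.1
((516.9479370117188, -62.14524841308594), (39.19611740112305, 38.29969024658203), 3.893995761871338)Traceback (most recent call last):
  File "<stdin>", line 10, in <module>
cv2.error: OpenCV(4.12.0) /io/opencv/modules/imgproc/src/convhull.cpp:143: error: (-215:Assertion failed) total >= 0 && (depth == CV_32F || depth == CV_32S) in function 'convexHull'
```

View pics/s5.png

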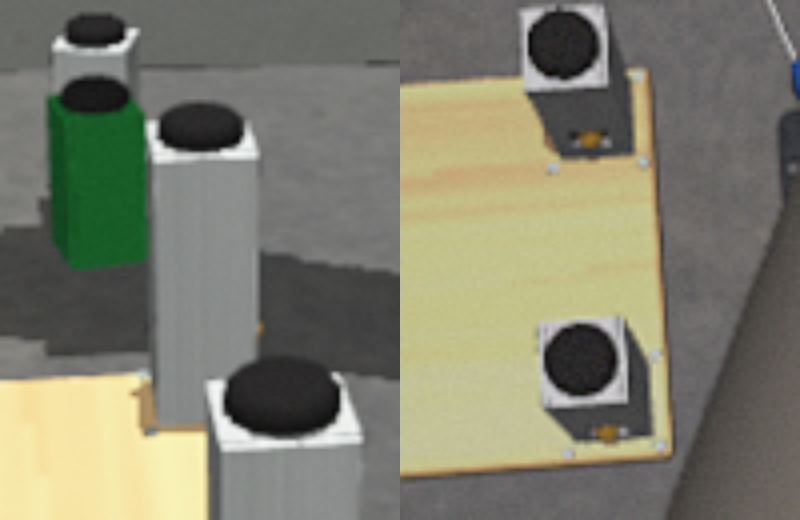

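The fitted leg's foot is at (517,-62) with its top at 137–138 mm and yaw 3.9°. The button shows through the hole at (608,433), just like the neighbouring fitted leg at (590,139). The short leg still stands in the side view at (95,30) in the crop. I'm handing in.

```bash
python3 -c "
from station import robot
print(robot.job_done())"
```

```text
the job is handed in; nothing more can be done
None
```

The long leg is fitted on the bare stub with its hole on the button side, released, and the job is handed in at about 9.7 s of the 45 s allowed. No verdict was reported.

**Pressing the button:** on the way down the wrist showed a sideways push of -7.5 N in x, and it was gone once the button reached the hole. I did not read the button's joint value directly.

**Seating:** a final push met the board with about 23 N upward at the expected home height.

**Last checks:**
- The leg is at (517, -62), against a stub measured at about (516, -62.5).
- The top of its foot is at about 137 mm, where 138 is expected.
- Its yaw is 3.9°, against the stand's 4.1°.
- The button shows through the hole just as on the neighbouring fitted leg.
- The gripper was open and clear of everything.

**Failed or disagreed:**
- The final numeric check of the short leg failed because the arm hid it from the top camera. In the side view it stood unchanged at its place.
- The side camera disagreed with the top camera by 1–2 mm in x on the stub, so I centred the leg on the stub in the side picture.

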